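# Clamp the well plate in its screw press

### The job

Two identical blue screw presses with red T-handles stand on the worktop, one holding a clear well plate and the other a petri dish. Grip the T-handle of the press that holds the well plate and turn it clockwise (seen from above) until the foot is down on the plate and the rising resistance shows that the plate is firmly clamped, without forcing it so hard that the plate is crushed; then let go. Leave the other press's handle as it is.

Things in the scene. Friction and masses are not known exactly. Their poses are not given: they have to be found in the camera images.
- plate_grip (a point): Grip point: centre of the red T-bar on the press with the well plate, 126 mm above the worktop. Bar 70 mm long (point x), 14 wide (point y), 16 high; stem below it 10 thick, 35 free; then the press's arm, top at 76 mm. It turns about z (up) at constant height; up to 1.4 rad is needed, in one grasp. Friction 0.16 N m, then after touch the torque rises about 0.12 N m per rad. It stays where left.
- plate_foot: Black rubber foot, 28 mm across, under that press's arm over the middle of the plate; origin at the centre of its underside. Starts 1 to 5 mm above the plate and comes down 6 mm per rad of clockwise turn. It is sprung: force grows steadily after touch. 0.45 to 0.85 rad of turn past first touch clamps well; far beyond, the plate is crushed before any stop.
- well_plate: Clear well plate, 85 x 128 x 14 mm, lying loose between low lips on the base of one press; origin at the centre of its underside (12 mm above the worktop), top 14 mm higher.
- dish_handle (a joint): Turn of the same T-handle on the other press, which holds the petri dish (60 mm across, 12 mm high); rad, 0 at the start (fully open), growing clockwise. To be left alone.

How it is judged:
By the outcome, as a careful person would: the job done as asked, in the order asked, and still so for the second after the job is handed in, with the robot touching nothing.
It also fails if it takes over 35 s, if anything falls off the work surface, if the arm or the gripper's body presses on something with over 40 N, if the wrist force passes 120 N, or if a joint passes its speed limit or range.

### The arm

A 6-joint arm with a two-finger parallel gripper is mounted at the origin on a cart in front of the work surface, level with it; the furniture and walls round the work are solid. World frame = base frame: x ahead of the robot, y to its left, z up, the work surface at z = 0. Lengths are in m, angles in rad, forces in N, time in s.
With the tool pointing down it reaches from about 0.425 to 1.125 m from the base axis. Payload 14.9 kg.
Tool frame: the origin (TCP) lies on the centre line of the jaws, within the pads' length; the fingertips stand 22 mm ahead of it and the grasp point (between the pads) lies 3 mm ahead of it; z points along the fingers, y is the line along which they close (so a half turn about z gives the same grasp; the last joint's range is limited). The gripper opens to 91 mm and grips with 3 to 60 N. Pads are 32 mm wide; open, the fingers measure 118 mm over their backs; the gripper's body (76 mm by 178 mm) begins 60 mm behind the grasp point.
Start: joints at [1.132, 0.379, 1.734, -0, 1.028, -0.033], TCP at [0.276, 0.643, 0.236] pointing down, gripper open.
Joint ranges: [-2.77, 2.77], [-0.74, 2.19], [0, 2.66], [-1.06, 4.2], [0.31, 2.87], [-3.08, 3.08]. Speed limits (rad/s): [1.89, 1.89, 2.39, 3.14, 3.14, 3.14].

### API

Orientations are given as [roll, pitch, yaw] about the fixed x, y, z axes, in that order (R = Rz(yaw) Ry(pitch) Rx(roll)).
In Python, from rig import * gives the robot as it stands. Calls block until the motion is done:
- move_ptp(position, orientation): joint-space move of the TCP to a pose.
- move_l(position, ori=None, max_speed=0.15, max_force=None): straight line of the TCP; ori=None keeps the orientation; max_speed is the mean speed in m/s. With max_force (N) it stops when the force on the tool has changed by that much, and returns True; else False.
- move_j(angles): joint-space move.
- move_gripper(opening, effort=None): finger opening in m; effort is the grip in N (None keeps the last); returns when the fingers have stopped.
- wait(seconds).
- ik(position, orientation): joint angles nearest the present ones, or None.
- capture(name): name is "side" or "top"; returns a dict with "image" (480x640x3 uint8, red, green, blue), "fovy" (degrees; the focal length in pixels is half the picture's height over the tangent of half this angle, whatever the lens; pixels are square), "cx", "cy" (the principal point, pixels), "R" (3x3) and "t" (3): a world point X has camera coordinates R X + t. Camera axes: x right, y down, z forward; pixel columns grow to the right and rows downward; lengths in m; the calibration is good to about 2 mm. A picture is of the moment at which its call begins. There is no depth.
A pose or a line that the arm cannot do raises MotionError and nothing moves.
- sign_off(): hands the job in; it is judged then, once.
Trained networks look in the newest picture that a camera, given by its name, has taken for a name from the list of things; names that differ only in an ending like _2 or _b are one class to them, and where a whole thing is asked for, a point or a joint stands for the part that bears it (a point fixed in the world has none). Each returns a list of dicts, best first, with "p" (0 to 1); they miss things now and then, are a little off and sometimes report something else, mostly with a low value. They report only what shows in the picture. A call takes as long as a camera call.
- boxes_of(camera, label): "box" ([left, top, width, height] in pixels, round what is visible of it).
- place_of(camera, label): "point" ([row, column] in pixels: a listed point, or the origin of a listed thing).
Readings, each from a call of its own:
- get_clock(): time.
- get_joints(): joint angles.
- get_qvel(): joint speeds.
- get_joint_torque(): joint torques, N m.
- get_ee_pos(): TCP position.
- get_orientation(): TCP orientation.
- get_contact_force(): force on the tool from outside, world axes, zero at the start.
- get_moment(): the same for the moment, N m.
- get_grip_width(): finger opening in m.
- get_grasp_force(): force on a finger pad.
Only numpy, scipy, OpenCV 4.12 (cv2) and the standard library are available. Lean on these libraries where they do the work, as an engineer would, in place of code of your own. Each camera call takes 0.05 s, during which the arm holds its last target. There are 200 camera calls.

## Working session

There is one attempt and no reset: what is moved stays moved. The work goes in short steps, each a Python script; the robot and the scene stay as the last script left them, time stands still between calls to the robot, and variables do not carry over. Pictures are saved under pics/ and viewed, at most 10 in all, crops included, and the job is handed in when it is done.

```bash
mkdir -p pics; cat > h.py <<'E'
from rig import *
import numpy as np, cv2
def K(c):
    f=240/np.tan(np.radians(c["fovy"])/2); return f
def ray(c,rc):
    f=K(c); d=np.array([(rc[1]-c["cx"])/f,(rc[0]-c["cy"])/f,1]); R=np.array(c["R"])
    return -R.T@np.array(c["t"]), R.T@d
def onz(c,rc,z):
    o,d=ray(c,rc); return o+d*(z-o[2])/d[2]
def tri(c1,p1,c2,p2):
    A=np.zeros((3,3));b=np.zeros(3)
    for c,p in((c1,p1),(c2,p2)):
        o,d=ray(c,p); d/=np.linalg.norm(d); M=np.eye(3)-np.outer(d,d); A+=M;b+=M@o
    return np.linalg.solve(A,b)
def proj(c,X):
    q=np.array(c["R"])@X+np.array(c["t"]); f=K(c); return q[1]/q[2]*f+c["cy"],q[0]/q[2]*f+c["cx"]
E
python3 - <<'E'
from h import *
np.set_printoptions(precision=4,suppress=True)
C={}
for n in("side","top"):
    c=C[n]=capture(n); cv2.imwrite(f"pics/{n}0.png",c["image"][:,:,::-1])
    print(n,c["fovy"],c["cx"],c["cy"],"pos",ray(c,[0,0])[0])
    for l in("plate_grip","plate_foot","well_plate","dish_handle"):
        print(l,[(round(d["p"],2),np.round(d["point"],1)) for d in place_of(n,l)[:3]],[(round(d["p"],2),np.round(d["box"],0)) for d in boxes_of(n,l)[:3]])
print(get_clock())
E
```

```text
side 49.117697072295556 316.4230420575752 233.7755671868758 pos [0.4185 1.0431 0.4182]
plate_grip [(0.74, array([183.2, 319.5]))] [(0.88, array([301., 173.,  36.,  32.]))]
plate_foot [(0.53, array([231.6, 320.1]))] []
well_plate [(0.6, array([236.4, 325.2]))] []Traceback (most recent call last):
  File "<stdin>", line 8, in <module>
ValueError: it knows: plate_foot, plate_grip, well_plate
```

```bash
python3 - <<'E'
from h import *
np.set_printoptions(precision=4,suppress=True)
C={};P={}
for n in("side","top"):
    c=C[n]=capture(n); cv2.imwrite(f"pics/{n}1.png",c["image"][:,:,::-1])
    print(n,c["fovy"],"pos",ray(c,[0,0])[0])
    for l in("plate_grip","plate_foot","well_plate"):
        r=place_of(n,l); P[n,l]=r
        print(l,[(round(d["p"],2),np.round(d["point"],1)) for d in r[:3]],[(round(d["p"],2),np.round(d["box"],0)) for d in boxes_of(n,l)[:3]])
for l in("plate_grip","plate_foot","well_plate"):
    for a in P["side",l]:
        for b in P["top",l]:
            print(l,tri(C["side"],a["point"],C["top"],b["point"]))
a=C["side"]["image"];b=C["top"]["image"]
cv2.imwrite("pics/both.png",cv2.resize(np.vstack([a,b])[:,:,::-1],(400*1,600)))
print(get_clock())
E
```

```text
side 49.117697072295556 pos [0.4185 1.0431 0.4182]
plate_grip [(0.87, array([179.4, 319.7]))] [(0.57, array([304., 176.,  37.,  29.])), (0.46, array([286., 234.,  51.,  39.]))]
plate_foot [(0.53, array([227.9, 320.3]))] []
well_plate [(0.87, array([237.4, 319.7])), (0.63, array([184. , 321.4]))] [(0.97, array([299., 222.,  47.,  30.]))]
top 51.539382569887884 pos [0.4688 0.273  0.9462]
plate_grip [(0.63, array([231.9, 430.4]))] []
plate_foot [] []
well_plate [(0.61, array([233.8, 417.6]))] [(0.7, array([382., 207.,  72.,  48.]))]
plate_grip [0.5152 0.105  0.1282]
well_plate [0.5159 0.1045 0.0099]
well_plate [0.5112 0.1255 0.1259]
1.05
```

View pics/side1.png

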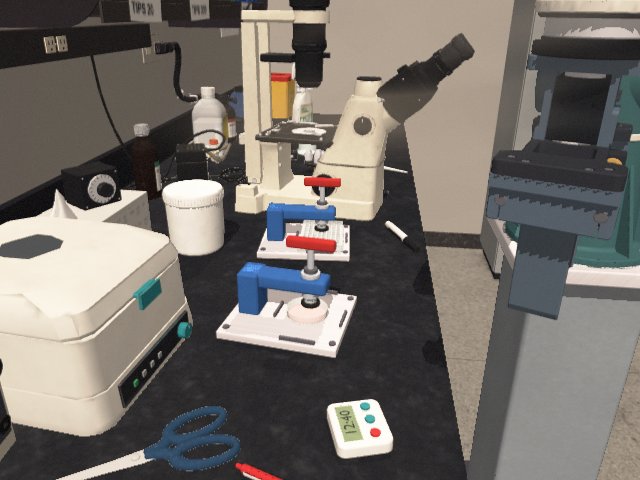

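View pics/top1.png

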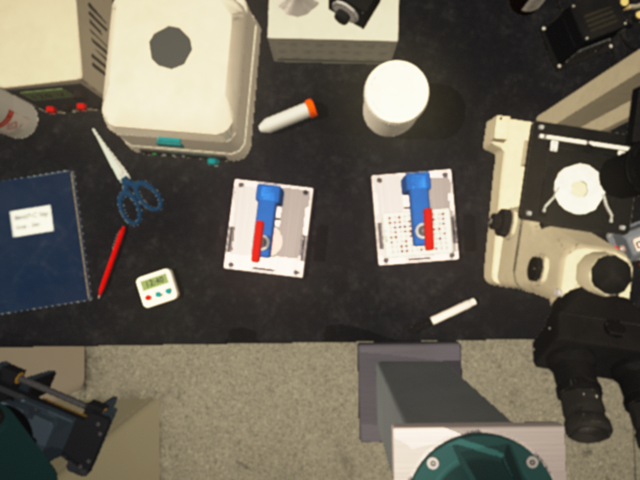

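The well-plate press is the farther one in the side view (handle at 323,183) and the right one in the top view (bar at about 429,230). The triangulated grip height of 0.128 agrees with the given 0.126. Next I fit the bar's direction and check joint ranges.

```bash
cat >> h.py <<'E'
def bar(c,box,z):
    im=c["image"].astype(int); m=(im[:,:,0]>110)&(im[:,:,1]<70)&(im[:,:,2]<70)
    k=np.zeros_like(m); r0,r1,c0,c1=box; k[r0:r1,c0:c1]=1; m&=k.astype(bool)
    rc=np.argwhere(m).astype(float)
    W=np.array([onz(c,p,z)[:2] for p in rc]).astype(np.float32)
    (cx,cy),(w,h),a=cv2.minAreaRect(W*1000)
    v=cv2.fitLine(W,cv2.DIST_L2,0,.01,.01).ravel()
    return len(rc),np.array([cx,cy])/1000,(w,h),W.mean(0),np.arctan2(v[1],v[0])
E
python3 - <<'E'
from h import *
np.set_printoptions(precision=4,suppress=True)
c=capture("top")
print(bar(c,(195,265,405,450),.134)); print(bar(c,(195,265,405,450),.126))
s=capture("side"); print(bar(s,(165,195,295,350),.126))
b=bar(c,(195,265,405,450),.13)
P=np.array([b[1][0],b[1][1],.123]); 
print(get_orientation())
for off in(np.pi/2,-np.pi/2,0,np.pi):
  q=[ik(P,[np.pi,0,b[4]+off-t]) for t in(0,.7,1.45)]
  print(off,q)
E
```

```text
(271, array([0.5152, 0.1094]), (64.03511810302734, 12.761540412902832), array([0.5151, 0.1092], dtype=float32), np.float32(0.018562369))
(271, array([0.5157, 0.1078]), (64.66582489013672, 12.887236595153809), array([0.5156, 0.1076], dtype=float32), np.float32(0.018562729))
(308, array([0.5162, 0.1097]), (66.16230773925781, 56.166202545166016), array([0.5161, 0.1117], dtype=float32), np.float32(-0.1268471))
[-3.1416 -0.      2.7357]
1.5707963267948966 [array([ 0.1633,  0.2831,  2.1274, -0.    ,  0.7311,  0.1448]), array([ 0.1633,  0.2831,  2.1274, -0.    ,  0.7311,  0.8448]), array([ 0.1633,  0.2831,  2.1274, -0.    ,  0.7311,  1.5948])]
-1.5707963267948966 [array([ 0.1633,  0.2831,  2.1274, -0.    ,  0.7311, -2.9968]), array([ 0.1633,  0.2831,  2.1274,  0.    ,  0.7311, -2.2968]), array([ 0.1633,  0.2831,  2.1274,  0.    ,  0.7311, -1.5468])]
0 [array([ 0.1633,  0.2831,  2.1274, -0.    ,  0.7311,  1.7156]), array([ 0.1633,  0.2831,  2.1274, -0.    ,  0.7311,  2.4156]), None]
3.141592653589793 [array([ 0.1633,  0.2831,  2.1274,  0.    ,  0.7311, -1.426 ]), array([ 0.1633,  0.2831,  2.1274,  0.    ,  0.7311, -0.726 ]), array([ 0.1633,  0.2831,  2.1274, -0.    ,  0.7311,  0.024 ])]
```

```bash
python3 - <<'E'
from h import *
np.set_printoptions(precision=4,suppress=True)
o=[np.pi,0,np.pi+0.0186]
move_ptp([.5155,.1085,.20],o); print(get_clock(),get_joints())
move_gripper(.05,20)
print(move_l([.5155,.1085,.129],max_speed=.08,max_force=8),get_ee_pos(),get_contact_force())
s=capture("side"); cv2.imwrite("pics/s2.png",cv2.resize(s["image"][120:300,220:420,::-1],(800,720)[:1]+(600,)))
r=place_of("side","plate_grip");print(r)
print(get_clock(),get_moment())
E
```

```text
3.2583 [ 0.1641  0.1569  2.1015  0.0001  0.883  -1.4258]
False [0.5158 0.1086 0.1294] [-0.6782 -0.565  -0.3645]
[{'point': [180.9, 319.9], 'p': 0.64}]
5.175 [-0.0015 -0.0024  0.0187]
```

View pics/s2.png

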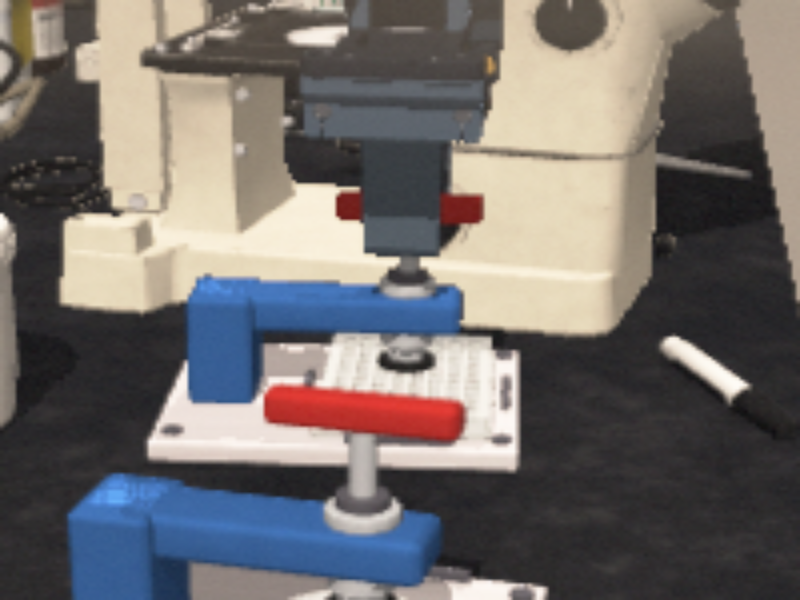

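The fingers straddle the bar (bar x 335–485 in the crop, finger 363–445, so centred), and the jaws are clear of the press arm. Next: grip and turn the first 0.6 rad, which is safe whatever the initial gap.

```bash
cat >> h.py <<'E'
def reading(n=8):
    m=[]
    for _ in range(n): m.append(get_moment()); wait(.01)
    return np.mean(m,0),np.std(m,0)
E
python3 - <<'E'
from h import *
np.set_printoptions(precision=4,suppress=True)
print(reading(),"grip"); t0=get_joint_torque()
move_gripper(.005,30); print(get_grip_width(),get_grasp_force(),reading()[0])
q=np.array(get_joints()); q0=q[5]; np.save("q.npy",q)
for a in np.arange(.06,.601,.06):
    q[5]=q0+a; move_j(q); m,s=reading()
    print("%.2f"%a,round(get_joints()[5]-q0,4),m,s[2].round(4),"F",get_contact_force(),"tau6",round(get_joint_torque()[5],3),round(get_clock(),2))
E
```

```text
(array([0.0385, 0.0201, 0.0067]), array([0.0296, 0.028 , 0.0195])) grip
0.014039622173947393 29.997930228710175 [1.1274 0.1019 0.1284]
0.06 0.0584 [ 0.151   0.0563 -0.1733] 0.0197 F [-0.308   0.6485  0.0361] tau6 -0.07 6.27
0.12 0.1178 [ 0.1469  0.0764 -0.1723] 0.0266 F [-1.0861  2.0456  1.3922] tau6 -0.084 6.58
0.18 0.1777 [-0.0125  0.0697 -0.1553] 0.0194 F [-0.0442  0.1015  2.0124] tau6 -0.085 6.9
0.24 0.2376 [-0.2113  0.0916 -0.1812] 0.0234 F [-0.9938 -0.4074  1.6651] tau6 -0.085 7.22
0.30 0.2976 [-0.4698  0.1396 -0.1645] 0.024 F [-0.7287 -3.1392  3.1068] tau6 -0.084 7.53
0.36 0.3576 [-0.7596  0.155  -0.1419] 0.0258 F [-1.8496 -3.8525  2.3741] tau6 -0.082 7.85
0.42 0.4172 [-0.9993  0.1949 -0.1666] 0.032 F [-2.0614 -5.1663  2.7798] tau6 -0.101 8.17
0.48 0.4771 [-1.0674  0.2155 -0.1479] 0.0132 F [-1.23   -5.5669  3.8378] tau6 -0.112 8.48
0.54 0.5371 [-1.1617  0.2543 -0.1629] 0.0303 F [-1.6598 -5.6702  3.9455] tau6 -0.112 8.8
0.60 0.5971 [-1.2319  0.2792 -0.1404] 0.0277 F [-2.2937 -6.2008  4.004 ] tau6 -0.111 9.12
```

```bash
python3 - <<'E'
from h import *
np.set_printoptions(precision=4,suppress=True)
q=np.load("q.npy"); q0=q[5]; L=[]
for a in np.arange(.66,1.081,.06):
    q[5]=q0+a; move_j(q); m,s=reading(25)
    L.append((a,m[2])); print("%.2f"%a,m,"F",get_contact_force(),"tau6",round(get_joint_torque()[5],3),round(get_clock(),2),round(get_grip_width(),4))
s=capture("side"); cv2.imwrite("pics/s3.png",cv2.resize(s["image"][120:300,220:420,::-1],(800,600)))
E
```

```text
0.66 [-1.3208  0.3215 -0.1796] F [-2.3641 -6.83    4.5444] tau6 -0.158 9.57 0.0138
0.72 [-1.3896  0.3445 -0.1516] F [-2.4206 -7.473   5.1423] tau6 -0.158 10.03 0.0135
0.78 [-1.4565  0.3862 -0.1528] F [-1.9038 -7.8168  4.1705] tau6 -0.151 10.49 0.0136
0.84 [-1.5307  0.4311 -0.1344] F [-1.8718 -8.0309  6.0803] tau6 -0.142 10.95 0.0138
0.90 [-1.5919  0.4733 -0.1326] F [-1.8328 -8.9591  5.6208] tau6 -0.134 11.41 0.0137
0.96 [-1.6384  0.525  -0.1357] F [-3.5801 -9.1708  6.0017] tau6 -0.126 11.87 0.014
1.02 [-1.6932  0.5667 -0.1116] F [-3.2056 -9.2371  6.3001] tau6 -0.118 12.32 0.0136
1.08 [-1.7459  0.6184 -0.1081] F [ -3.5816 -10.0865   6.5524] tau6 -0.11 12.78 0.014
```

View pics/s3.png

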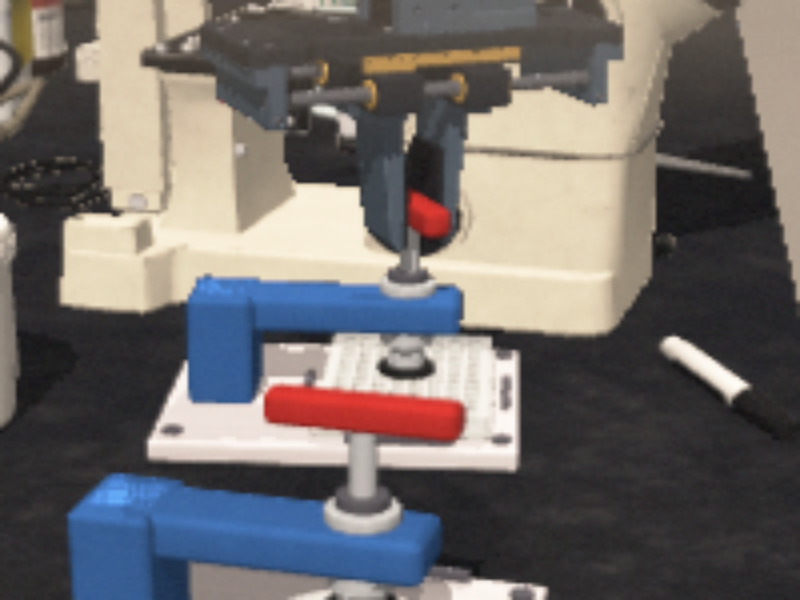

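The bar has turned about 1.08 rad, and the foot is lower (crop row about 365, from 357). While settling, the arm holds against friction, so the held torque is flat until about 0.7 rad. It then changes at about 0.13 N m/rad, which matches the clamp stiffness, so first touch is at about 0.70–0.73. I'll go on to about 1.32 and check the trend.

```bash
python3 - <<'E'
from h import *
np.set_printoptions(precision=4,suppress=True)
q=np.load("q.npy"); q0=q[5]; A=[]
for a in (1.14,1.2,1.26,1.32):
    q[5]=q0+a; move_j(q); m,s=reading(25); A.append((a,get_joint_torque()[5]))
    print("%.2f"%a,m,"F",get_contact_force(),"tau6",round(A[-1][1],4),round(get_clock(),2))
c=capture("top"); cv2.imwrite("pics/t4.png",cv2.resize(c["image"][160:280,350:510,::-1],(800,600)))
s=capture("side"); cv2.imwrite("pics/s4.png",s["image"][:,:,::-1])
E
```

```text
1.14 [-1.7759  0.6693 -0.0999] F [-4.1683 -9.6615  6.8405] tau6 -0.1019 13.29
1.20 [-1.8087  0.7351 -0.1006] F [-4.6716 -9.5662  7.8753] tau6 -0.0938 13.75
1.26 [-1.8386  0.7969 -0.0798] F [-3.6991 -9.7536  7.5301] tau6 -0.0858 14.21
1.32 [-1.8668  0.8386 -0.0813] F [ -4.5247 -10.2124   8.0182] tau6 -0.0781 14.67
```

Torque trend is linear; estimated 0.60–0.68 rad past touch, inside the window. Releasing now.

```bash
python3 - <<'E'
from h import *
np.set_printoptions(precision=4,suppress=True)
move_gripper(.05); p=np.array(get_ee_pos()); print(p,get_contact_force(),get_moment())
p[2]=.25; print(move_l(p,max_speed=.1))
q=np.array(get_joints()); q[0]+=.9; move_j(q)
c=capture("top"); s=capture("side")
print(bar(c,(190,275,395,460),.13), get_contact_force(),get_clock())
a=cv2.resize(s["image"][150:290,220:380],(640,560)[:1]+(300,)) if 0 else s["image"][150:290,210:370]
b=c["image"][150:290,350:510]
cv2.imwrite("pics/f.png",cv2.resize(np.hstack([a,b])[:,:,::-1],(800,350)))
E
```

```text
[0.5155 0.109  0.129 ] [ 0.1579  0.711  -0.3032] [-0.0889  0.0502  0.0136]
False
(256, array([0.5144, 0.108 ]), (12.370238304138184, 66.30958557128906), array([0.5145, 0.1092], dtype=float32), np.float32(-1.2999579)) [ 0.6114  0.3376 -0.6124] 18.6083
```

View pics/f.png

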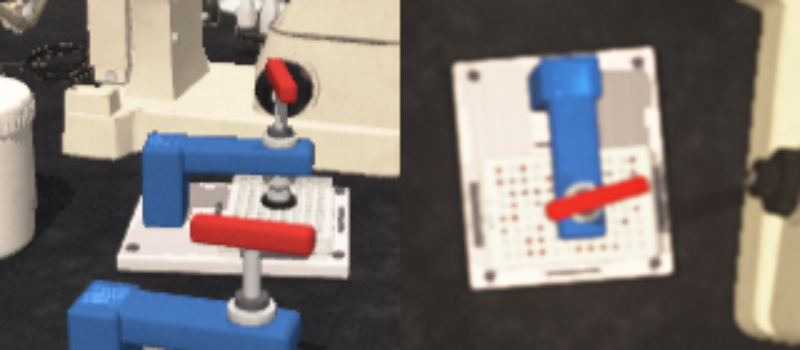

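The bar stayed at −1.30 rad, a turn of 1.32. The foot sits on the plate, the other handle is unmoved, and the gripper is clear.

```bash
python3 -c "
from rig import *
print(sign_off())"
```

```text
the job is handed in; nothing more can be done
None
```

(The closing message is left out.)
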